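# Start the filler plug and screw it home

### The arm

A 6-joint arm with a two-finger parallel gripper is mounted at the origin on the work surface. World frame = base frame: x ahead of the robot, y to its left, z up, the work surface at z = 0. Lengths are in mm, angles in rad, forces in N, time in s.
With the tool pointing down it reaches from about 325 to 850 mm from the base axis. Payload 4.4 kg.
Tool frame: the origin (TCP) lies midway between the tips of the shut fingers; the grasp point (between the pads) lies 19 mm behind it; y points along the fingers, z is the direction in which the jaws open and shut, and the axes are right-handed (so a half turn about y gives the same grasp; the last joint's range is limited). The gripper opens to 94 mm and grips with 3 to 60 N. Pads are 16 mm wide; open, the fingers measure 119 mm over their backs; the gripper's body (75 mm by 177 mm) begins 78 mm behind the grasp point.
Start: joints at [1.044, 0.207, 1.542, -0, 1.393, -0.15], TCP at [211.044, 534.871, 205.447] pointing down, gripper open.
Joint ranges: [-2.73, 2.73], [-0.86, 2.22], [0.23, 2.46], [-1.11, 4.25], [0.08, 2.63], [-2.82, 2.82]. Speed limits (rad/s): [2.79, 2.79, 3.14, 3.14, 3.14, 3.14].

### API

Orientations are given as a rotation vector (axis times angle).
In Python, from plant import manip gives the robot as it stands.
- The arm moves only by the tool carry_out, never from a script. Its argument "commands" is a list of rows, each an object of numbers: "hand": the gripper command: -1 is fully open, 1 is shut, values between are in proportion; "tx", "ty", "tz": the shift along the world's x, y, z in units of 30 mm (1.0 is 30 mm); "spin": the turn about the world's z in units of 6 degrees (1.0 is 6 degrees). In form: [{"hand": .., "tx": .., "ty": .., "tz": .., "spin": ..}, ...]. A call has exactly 10 rows; each row is the pose to reach, as a shift and turn from the pose commanded when the call began; what a row does not reach only later rows make up. A row lasts 1/12 s, in which the tool goes at most 41.7 mm and 7.16 degrees, less where a joint would pass 70% of its speed; a pose out of reach is approached as far as the arm can. A call with a gripper value outside its range is refused whole. The fingers move at their own pace and stop on an object; "newtons" is the grip in N (left out, the last holds). Time passes only in rows, so rows that repeat a pose let the fingers close, or fill a call up. It gives the time, the measured TCP pose, the force and the opening at its end, in the units of the state.
- manip.observe(): the state, without advancing time (a new reading comes with each control period).
- manip.camera(name): name is "scene" or "top" or "wrist"; returns (picture, depth): 384x512x3 uint8, red, green, blue; 384x512 float32, mm along the optical axis (not along the pixel's ray), 0 where there is no reading.
- manip.camera_info(name): a dict with "vertical_fov" (degrees; the focal length in pixels is half the picture's height over the tangent of half this angle, whatever the lens; pixels are square), "cx", "cy" (the principal point, pixels), "k1" (the pictures are not rectified: a ray, as slopes to the right and down, at radius r is drawn at 1 + k1 r^2 times it, then the intrinsics apply), "rvec" (rotation vector, rad) and "tvec" (3), from world to camera coordinates, as OpenCV has them. Camera axes: x right, y down, z forward; pixel columns grow to the right and rows downward; lengths in mm; the calibration is good to about 2 mm. A picture is of the moment at which its call begins: read the wrist's pose just before it. camera_info takes no time and is no camera call; for the wrist camera it gives the pose at the moment of the call.
- manip.hand_in(): hands the job in, once; it reports no verdict.
The state is a dict: "clock": time; "q": joint angles; "joint_velocities": joint speeds; "joint_torque": joint torques, N m; "tcp_pos": TCP position; "orientation": TCP orientation; "wrist_force": force on the tool from outside, world axes, zero at the start; "wrist_torque": the same for the moment, N m; "grip_width": finger opening in mm.
Only numpy, scipy, OpenCV 4.12 (cv2) and the standard library are available. Lean on these libraries where they do the work, as an engineer would, in place of code of your own. Each camera call takes 0.05 s, during which the arm holds its last target. There are 200 camera calls.

### The job

The yellow-handled filler plug on the gearbox casing is standing proud on top of its thread. Without lifting it out, turn it backward (anticlockwise from above) until it drops into the thread starts, then turn it forward (clockwise) until it is fully home with its handle lined up with the red marks. Leave the black-handled plug as it is, and let go.

Things in the scene. Friction and masses are not known exactly. Their poses are not given: they have to be found in the camera images.
- filler_plug: Loose brass plug, yellow handle, 0.3 kg, upright. Origin: centre of underside, z up. Heights above origin: core 40 mm wide 0-25; thread bar 76 x 14 x 5 along x, 10-15; flange 55 wide 25-30; handle 30-66, 58 long (x), 14 wide (y): pinch across its width from above. Starts with the bar resting on a port's ring, origin at z = 95 mm, turned -5 to 25 deg (anticlockwise) from the casing's x axis.
- level_plug: The same plug with a black handle, already fully home in the other port of the casing (which port varies). Origin and axes as for filler_plug. Leave it alone.
- casing: Fixed aluminium gearbox casing on a 170 x 330 mm board. Origin at bench level under its centre, z up. Two like ports at x = 0, y = +70 and -70 mm, 92 mm wide, top at z = 105 mm. Turned anticlockwise, a bar lying on the ring reaches the starts after 45-75 deg; clockwise it only jams on the blue posts. Home: handle along casing x, in line with the red marks on the rim; plug origin at z = 80 mm.
- thread (a point): Mid-way between the ports, z = 105 mm (ring top), axes as casing. Each grey ring: bore 46 mm, two opposite slots (starts) 32 mm wide at +70 deg from x, anticlockwise; bar drops within 10 deg of that, blue posts stop it at 82. Plug falls 12 mm (origin z 83); a shut gripper must lower with it. Clockwise it sinks 3 mm more from 45 to 15 deg with a light push; a stop ends the thread at 0 deg: home.
Not all that is in view belongs to the job. What is shaped like the filler_plug but orange, purple or turquoise is not meant.

How it is judged (in metres and radians):
On the way:
1. the filler plug has been turned back and has dropped into the thread starts (z of filler_plug in the frame of casing below 0.087 m and angle between the x axis of filler_plug and the x axis of casing, either way round above 0.8 rad), for 0.1 s.
At the end, for the whole second after the job is handed in: The filler plug is at rest and upright in its own port, fully home (origin no more than 82 mm above the casing's origin; 80 is home), its handle within 15 degrees of the line of the red marks (z of filler_plug in the frame of casing below 0.082 m and angle between the x axis of filler_plug and the x axis of casing, either way round below 0.26 rad and angle between filler_plug's own z axis and vertical below 0.1 rad and distance of filler_plug from where it was at the start of the episode below 0.03 m and linear speed of filler_plug below 0.02 m/s); the robot touches nothing.
It fails at once if the filler plug is lifted out (raised more than 12 mm from where it started) (z of filler_plug in the frame of casing above 0.107 m).
It fails at once if the black-handled plug is turned more than 15 degrees or moved more than 10 mm (distance of level_plug from where it was at the start of the episode above 0.01 m or angle between the x axis of level_plug and the x axis of casing, either way round above 0.26 rad).
It also fails if it takes over 38 s, if anything falls off the work surface, if the arm or the gripper's body presses on something with over 40 N, if the wrist force passes 120 N, or if a joint passes its speed limit or range.

## Working session

There is one attempt and no reset: what is moved stays moved. The work goes in short steps, Python scripts to look and compute and a tool call to move; the robot and the scene stay as the last step left them, time stands still between calls to the robot, and variables do not carry over. Pictures are saved under pics/ and viewed, about 8 in all and at most 12, crops included, and the job is handed in when it is done.

Besides the shell and the picture viewer there is one more tool, called after "Emit:" by a JSON object that holds its "api" and its "payload". carry_out: Moves the arm, as the interface text tells. Its arguments: {"type":"object","properties":{"commands":{"type":"array","items":{"type":"object","properties":{"hand":{"type":"number"},"tx":{"type":"number"},"ty":{"type":"number"},"tz":{"type":"number"},"spin":{"type":"number"}}}},"newtons":{"type":"number"}},"required":["commands"]}

```bash
mkdir -p pics
cat > h.py <<'E'
import numpy as np, cv2
from plant import manip
def K(n):
    i=manip.camera_info(n); f=192/np.tan(np.radians(i["vertical_fov"])/2)
    R=cv2.Rodrigues(np.array(i["rvec"],float))[0]; t=np.array(i["tvec"],float)
    return np.array([[f,0,i["cx"]],[0,f,i["cy"]],[0,0,1]]),np.array([i["k1"],0,0,0,0.]),R,t
def plane(n,uv,z,cal=None):
    k,d,R,t=cal or K(n)
    s=cv2.undistortPoints(np.array(uv,float).reshape(-1,1,2),k,d).reshape(-1,2)
    r=np.c_[s,np.ones(len(s))]@R; c=-R.T@t
    return c+r*((z-c[2])/r[:,2])[:,None]
def depthpts(n,dep,uv,cal=None):
    k,d,R,t=cal or K(n); uv=np.array(uv,float)
    s=cv2.undistortPoints(uv.reshape(-1,1,2),k,d).reshape(-1,2)
    z=dep[uv[:,1].astype(int),uv[:,0].astype(int)][:,None]
    return (np.c_[s,np.ones(len(s))]*z-t)@R
def save(p,f): cv2.imwrite("pics/"+f,p[:,:,::-1])
E
python3 - <<'E'
from h import *
o=manip.observe();print({k:np.round(v,3) for k,v in o.items()})
ps=[]
for n in("scene","top"):
    p,d=manip.camera(n);np.savez(n,p=p,d=d);ps.append(p)
save(np.vstack([ps[0],ps[1]])[:, :],"a.png") if 0 else None
save(cv2.resize(np.hstack(ps),(800,300),interpolation=cv2.INTER_AREA),"a.png");save(ps[1],"top.png")
E
```

```text
{'clock': np.float64(0.0), 'q': array([ 1.044,  0.207,  1.543, -0.   ,  1.393, -0.151]), 'joint_velocities': array([-0.001, -0.   ,  0.002,  0.   ,  0.   , -0.001]), 'joint_torque': array([-2.0000e-03, -3.7087e+01, -2.8142e+01,  7.0000e-02,  3.6000e-02,
       -0.0000e+00]), 'tcp_pos': array([210.663, 534.194, 204.323]), 'orientation': array([-1.553,  0.295, -0.294]), 'wrist_force': array([-0.396,  0.423,  0.562]), 'wrist_torque': array([-0.015,  0.017,  0.022]), 'grip_width': np.float64(93.839)}
```

View pics/a.png

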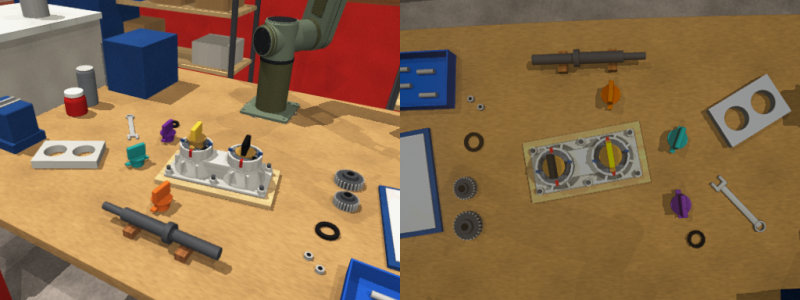

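View pics/top.png

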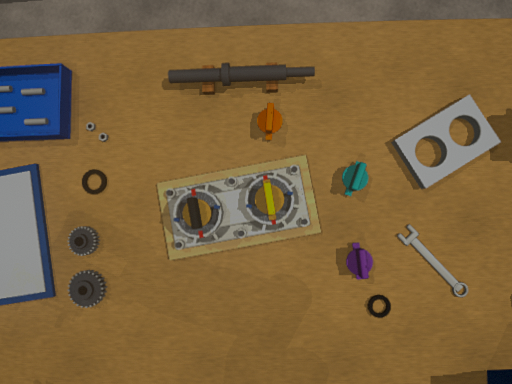

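Top view: the yellow plug is at (270,200) and the black one at (195,212), both in the casing. The look-alikes are orange (269,120), turquoise (355,178) and purple (360,261). I choose yellow and measure it.

Run:
```python
from h import *
D=np.load("top.npz");p,d=D["p"],D["d"];hsv=cv2.cvtColor(p,cv2.COLOR_RGB2HSV)
cal=K("top")
print("cam",-cal[2].T@cal[3])
def blob(m,x0,x1,y0,y1):
    z=np.zeros_like(m);z[y0:y1,x0:x1]=m[y0:y1,x0:x1];return z
ye=blob(cv2.inRange(hsv,(25,170,120),(34,255,255)),245,295,170,230)
bl=blob(cv2.inRange(hsv,(0,0,0),(180,255,60)),180,212,190,235)
for n,m,z in(("yellow",ye,161),("black",bl,146)):
    c=max(cv2.findContours(m,0,2)[0],key=cv2.contourArea)
    uv=np.argwhere(m)[:,::-1]; P=depthpts("top",d,uv,cal)
    T=uv[abs(P[:,2]-z)<6]; print(n,len(uv),len(T),np.percentile(P[:,2],[5,50,95]).round(1))
    W=plane("top",T,z,cal); r=cv2.minAreaRect(W[:,:2].astype(np.float32)); e=np.linalg.eigh(np.cov(W[:,:2].T))[1][:,1]
    print(r,"pca deg",np.degrees(np.arctan2(e[1],e[0])),W.mean(0))
rd=blob(cv2.inRange(hsv,(0,170,120),(6,255,255))|cv2.inRange(hsv,(174,170,120),(180,255,255)),160,310,160,255)
n,l,s,c=cv2.connectedComponentsWithStats(rd)
for i in range(1,n):
    if s[i,4]>3: 
        P=depthpts("top",d,np.argwhere(l==i)[:,::-1],cal); print("red",s[i,4],c[i].round(1),plane("top",c[i],105,cal).round(1),np.median(P,0).round(1))
save(cv2.resize(p[150:265,150:325],None,fx=4,fy=4,interpolation=cv2.INTER_CUBIC),"crop.png")
```

```text
cam [516.91226704 -42.09562907 812.49652032]
yellow 212 209 [159.7 161.8 163.9]
((545.2381591796875, -38.89189147949219), (56.332454681396484, 11.418381690979004), 7.438475608825684) pca deg -172.4717840801885 [545.10995578 -38.90872801 161.        ]
black 367 234 [ 93.  145.4 148.4]
((522.1741943359375, 99.00487518310547), (56.78705978393555, 14.520562171936035), 8.621004104614258) pca deg -170.53388501101085 [522.2288224   98.77590464 146.        ]
red 11 [264.7 177.1] [[587.6 -31.1 105. ]] [587.5 -31.7 106.9]
red 21 [193.2 191.9] [[562.6 106.5 105. ]] [562.3 106.5 106.8]
red 13 [273.4 221.5] [[502.9 -45.6 105. ]] [502.1 -44.9 106.5]
red 20 [200.4 233.7] [[482.6  93.5 105. ]] [482.2  93.6 107.2]
```

View pics/crop.png

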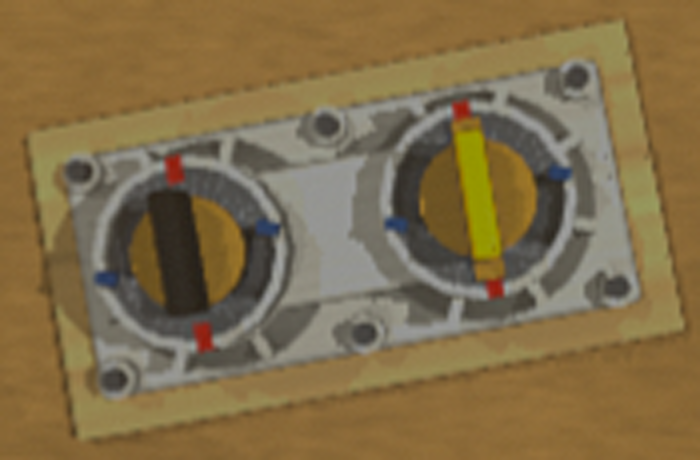

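The crop confirms it: yellow plug in the right-hand port, with red marks at (461,110) and (495,288) and blue posts to either side. The black plug is in the left-hand port. The casing x axis is at about 9.4° and the yellow handle at about 7.5°, so the starts are roughly 72° anticlockwise.

Run:
```python
from h import *
o=manip.observe();R=cv2.Rodrigues(np.array(o["orientation"]))[0];print(R.round(3))
a=np.degrees(np.arctan2(R[1,2],R[0,2]));need=(97.5-a+90)%180-90
print("jaw yaw",a,"turn",need,"units",need/6,"shift",(np.array([545.2,-38.8,132])-o["tcp_pos"])/30)
```

```text
[[ 0.93  -0.001  0.367]
 [-0.367 -0.002  0.93 ]
 [-0.    -1.    -0.002]]
jaw yaw 68.47075680885948 turn 29.029243191140523 units 4.8382071985234205 shift [ 11.15173421 -19.1011826   -2.41367176]
```

Emit:
{"api": "carry_out", "payload": {"commands": [{"hand": -1,"tx": 0.5,"ty": -0.9,"tz": 0,"spin": -1.1},{"hand": -1,"tx": 1.0,"ty": -1.8,"tz": 0,"spin": -2.2},{"hand": -1,"tx": 1.5,"ty": -2.7,"tz": 0,"spin": -3.3},{"hand": -1,"tx": 2.0,"ty": -3.6,"tz": 0,"spin": -4.4},{"hand": -1,"tx": 2.5,"ty": -4.5,"tz": 0,"spin": -5.5},{"hand": -1,"tx": 3.0,"ty": -5.4,"tz": 0,"spin": -6.6},{"hand": -1,"tx": 3.6,"ty": -6.3,"tz": 0,"spin": -7.7},{"hand": -1,"tx": 4.2,"ty": -7.2,"tz": 0,"spin": -8.8},{"hand": -1,"tx": 4.8,"ty": -8.1,"tz": 0,"spin": -9.9},{"hand": -1,"tx": 5.4,"ty": -9.0,"tz": 0,"spin": -11}]}}

```text
clock: 0.93
tcp_pos: [373.2, 263.3, 205.1]
orientation: [-1.227, 1.182, -1.181]
wrist_force: [0.6, 0.6, -0.2]
grip_width: 94.0
```

Emit:
{"api": "carry_out", "payload": {"commands": [{"hand": -0.5,"tx": 0.6,"ty": -1.0,"tz": 0,"spin": -1.1},{"hand": -0.5,"tx": 1.2,"ty": -2.0,"tz": 0,"spin": -2.2},{"hand": -0.5,"tx": 1.8,"ty": -3,"tz": 0,"spin": -3.3},{"hand": -0.5,"tx": 2.4,"ty": -4,"tz": 0,"spin": -4.4},{"hand": -0.5,"tx": 3.0,"ty": -5,"tz": 0,"spin": -5.5},{"hand": -0.5,"tx": 3.6,"ty": -6,"tz": 0,"spin": -6.6},{"hand": -0.5,"tx": 4.2,"ty": -7,"tz": 0,"spin": -7.7},{"hand": -0.5,"tx": 4.8,"ty": -8,"tz": 0,"spin": -8.8},{"hand": -0.5,"tx": 5.3,"ty": -9,"tz": 0,"spin": -9.9},{"hand": -0.5,"tx": 5.7,"ty": -10,"tz": 0,"spin": -11}]}}

```text
clock: 1.77
tcp_pos: [544.5, -36.8, 204.9]
orientation: [-0.457, 1.969, -1.968]
wrist_force: [0.1, 0.3, 0.2]
grip_width: 70.3
```

```bash
cat > st.py <<'E'
from h import *
o=manip.observe();R=cv2.Rodrigues(np.array(o["orientation"]))[0]
a=np.degrees(np.arctan2(R[1,2],R[0,2]))
print({k:np.round(o[k],2) for k in("clock","q","tcp_pos","wrist_force","wrist_torque","grip_width")},"jaw yaw mod180",a%180)
print("shift",(np.array([545.2,-38.8,132])-o["tcp_pos"])/30,"spin",((97.5-a+90)%180-90)/6)
E
python3 st.py
python3 - <<'E'
from h import *
cal=K("wrist");p,d=manip.camera("wrist");save(p,"w.png")
hsv=cv2.cvtColor(p,cv2.COLOR_RGB2HSV)
m=cv2.inRange(hsv,(25,170,100),(34,255,255));uv=np.argwhere(m)[:,::-1];P=depthpts("wrist",d,uv,cal)
T=uv[abs(P[:,2]-161)<5];W=plane("wrist",T,161,cal);print(len(T),cv2.minAreaRect(W[:,:2].astype(np.float32)),np.percentile(P[:,2],[5,50,95]))
E
```

```text
{'clock': np.float64(1.77), 'q': array([-0.23,  0.15,  1.61,  0.  ,  1.38,  0.89]), 'tcp_pos': array([544.55, -36.8 , 204.87]), 'wrist_force': array([0.14, 0.29, 0.21]), 'wrist_torque': array([0.03, 0.12, 0.03]), 'grip_width': np.float64(70.33)} jaw yaw mod180 116.12118359690146
shift [ 0.0217238  -0.06658673 -2.42906634] spin -3.1035305994835767
423 ((546.5364379882812, -40.33549880981445), (54.408447265625, 10.795087814331055), 7.547722816467285) [161.05532069 162.26111586 163.35790391]
```

View pics/w.png

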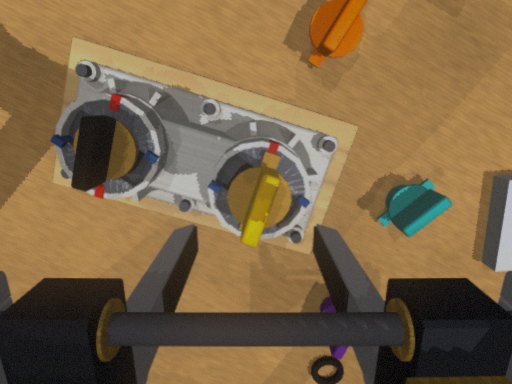

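The wrist view shows the yellow handle at (262,208), midway between the fingers. It agrees with the top camera to within 1.5 mm. Going down and gripping.

Emit:
{"api": "carry_out", "payload": {"commands": [{"hand": -0.5,"tx": 0.04,"ty": -0.09,"tz": 0,"spin": -1.1},{"hand": -0.5,"tx": 0.04,"ty": -0.09,"tz": -0.2,"spin": -2.2},{"hand": -0.5,"tx": 0.04,"ty": -0.09,"tz": -0.5,"spin": -3.1},{"hand": -0.5,"tx": 0.04,"ty": -0.09,"tz": -0.9,"spin": -3.1},{"hand": -0.5,"tx": 0.04,"ty": -0.09,"tz": -1.3,"spin": -3.1},{"hand": -0.5,"tx": 0.04,"ty": -0.09,"tz": -1.7,"spin": -3.1},{"hand": -0.5,"tx": 0.04,"ty": -0.09,"tz": -2.1,"spin": -3.1},{"hand": -0.5,"tx": 0.04,"ty": -0.09,"tz": -2.3,"spin": -3.1},{"hand": -0.5,"tx": 0.04,"ty": -0.09,"tz": -2.4,"spin": -3.1},{"hand": -0.5,"tx": 0.04,"ty": -0.09,"tz": -2.4,"spin": -3.1}]}}

```text
clock: 2.65
tcp_pos: [544.6, -37.6, 132.3]
orientation: [-0.151, 2.151, -2.15]
wrist_force: [0.2, 0.8, -0.1]
grip_width: 70.3
```

Emit:
{"api": "carry_out", "payload": {"commands": [{"hand": 1},{"hand": 1},{"hand": 1},{"hand": 1},{"hand": 1},{"hand": 1},{"hand": 1},{"hand": 1},{"hand": 1},{"hand": 1}], "newtons": 20}}

```text
$.commands[0]: bad value
```

```bash
python3 st.py
```

```text
{'clock': np.float64(2.65), 'q': array([-0.23,  0.22,  1.69,  0.  ,  1.24,  1.21]), 'tcp_pos': array([544.58, -37.58, 132.32]), 'wrist_force': array([ 0.17,  0.76, -0.14]), 'wrist_torque': array([-0.05,  0.21, -0.01]), 'grip_width': np.float64(70.31)} jaw yaw mod180 97.90141710513133
shift [ 0.02071108 -0.04058214 -0.01078888] spin -0.06690285085521926
```

Emit:
{"api": "carry_out", "payload": {"commands": [{"hand": 1,"tx": 0.03,"ty": -0.05,"tz": 0,"spin": 0},{"hand": 1,"tx": 0.03,"ty": -0.05,"tz": 0,"spin": 0},{"hand": 1,"tx": 0.03,"ty": -0.05,"tz": 0,"spin": 0},{"hand": 1,"tx": 0.03,"ty": -0.05,"tz": 0,"spin": 0},{"hand": 1,"tx": 0.03,"ty": -0.05,"tz": 0,"spin": 0},{"hand": 1,"tx": 0.03,"ty": -0.05,"tz": 0,"spin": 0},{"hand": 1,"tx": 0.03,"ty": -0.05,"tz": 0,"spin": 0},{"hand": 1,"tx": 0.03,"ty": -0.05,"tz": 0,"spin": 0},{"hand": 1,"tx": 0.03,"ty": -0.05,"tz": 0,"spin": 0},{"hand": 1,"tx": 0.03,"ty": -0.05,"tz": 0,"spin": 0}], "newtons": 20}}

```text
clock: 3.48
tcp_pos: [546.1, -39.3, 133.5]
orientation: [-0.148, 2.15, -2.15]
wrist_force: [0.4, -0.2, 0.5]
grip_width: 13.9
```

```bash
python3 st.py
```

```text
{'clock': np.float64(3.48), 'q': array([-0.23,  0.22,  1.68, -0.  ,  1.24,  1.2 ]), 'tcp_pos': array([546.14, -39.35, 133.48]), 'wrist_force': array([ 0.36, -0.25,  0.46]), 'wrist_torque': array([-0.01,  0.16,  0.01]), 'grip_width': np.float64(13.86)} jaw yaw mod180 97.87620346398297
shift [-0.03127374  0.01820929 -0.04933383] spin -0.06270057733049346
```

Emit:
{"api": "carry_out", "payload": {"commands": [{"hand": 1,"tx": 0,"ty": 0,"tz": 0,"spin": 0.9},{"hand": 1,"tx": 0,"ty": 0,"tz": 0,"spin": 1.8},{"hand": 1,"tx": 0,"ty": 0,"tz": 0,"spin": 2.7},{"hand": 1,"tx": 0,"ty": 0,"tz": 0,"spin": 3.6},{"hand": 1,"tx": 0,"ty": 0,"tz": 0,"spin": 4.5},{"hand": 1,"tx": 0,"ty": 0,"tz": 0,"spin": 5.4},{"hand": 1,"tx": 0,"ty": 0,"tz": 0,"spin": 6.3},{"hand": 1,"tx": 0,"ty": 0,"tz": 0,"spin": 7.2},{"hand": 1,"tx": 0,"ty": 0,"tz": 0,"spin": 8.1},{"hand": 1,"tx": 0,"ty": 0,"tz": 0,"spin": 9}]}}

```text
clock: 4.32
tcp_pos: [546.0, -39.2, 133.4]
orientation: [-0.939, 1.558, -1.557]
wrist_force: [-0.4, 1.6, -0.1]
grip_width: 14.0
```

Emit:
{"api": "carry_out", "payload": {"commands": [{"hand": 1,"tx": 0,"ty": 0,"tz": 0,"spin": 0.6},{"hand": 1,"tx": 0,"ty": 0,"tz": 0,"spin": 1.2},{"hand": 1,"tx": 0,"ty": 0,"tz": 0,"spin": 1.8},{"hand": 1,"tx": 0,"ty": 0,"tz": 0,"spin": 2.4},{"hand": 1,"tx": 0,"ty": 0,"tz": 0,"spin": 2.9},{"hand": 1,"tx": 0,"ty": 0,"tz": 0,"spin": 2.9},{"hand": 1,"tx": 0,"ty": 0,"tz": 0,"spin": 2.9},{"hand": 1,"tx": 0,"ty": 0,"tz": 0,"spin": 2.9},{"hand": 1,"tx": 0,"ty": 0,"tz": 0,"spin": 2.9},{"hand": 1,"tx": 0,"ty": 0,"tz": 0,"spin": 2.9}]}}

```text
clock: 5.15
tcp_pos: [546.0, -39.3, 133.3]
orientation: [-1.115, 1.346, -1.346]
wrist_force: [0.5, 0.4, -4.4]
grip_width: 13.8
```

```bash
python3 st.py
```

```text
{'clock': np.float64(5.15), 'q': array([-0.23,  0.22,  1.68, -0.  ,  1.24, -0.04]), 'tcp_pos': array([546.01, -39.31, 133.27]), 'wrist_force': array([ 0.52,  0.38, -4.42]), 'wrist_torque': array([-0.06,  0.06,  0.05]), 'grip_width': np.float64(13.81)} jaw yaw mod180 169.23958727222345
shift [-0.02695615  0.0168445  -0.04220075] spin -11.956597878703908
```

The wrist now carries the plug's weight (−4.4 N), so the bar is over the starts. Lowering with it.

Emit:
{"api": "carry_out", "payload": {"commands": [{"hand": 1,"tx": 0,"ty": 0,"tz": -0.05,"spin": 0},{"hand": 1,"tx": 0,"ty": 0,"tz": -0.1,"spin": 0},{"hand": 1,"tx": 0,"ty": 0,"tz": -0.15,"spin": 0},{"hand": 1,"tx": 0,"ty": 0,"tz": -0.2,"spin": 0},{"hand": 1,"tx": 0,"ty": 0,"tz": -0.25,"spin": 0},{"hand": 1,"tx": 0,"ty": 0,"tz": -0.3,"spin": 0},{"hand": 1,"tx": 0,"ty": 0,"tz": -0.35,"spin": 0},{"hand": 1,"tx": 0,"ty": 0,"tz": -0.4,"spin": 0},{"hand": 1,"tx": 0,"ty": 0,"tz": -0.42,"spin": 0},{"hand": 1,"tx": 0,"ty": 0,"tz": -0.42,"spin": 0}]}}

```text
clock: 5.98
tcp_pos: [546.2, -39.3, 121.5]
orientation: [-1.115, 1.346, -1.346]
wrist_force: [-2.0, -0.1, 0.6]
grip_width: 14.0
```

```bash
python3 st.py;  python3 - <<'E'
from h import *
cal=K("top");p,d=manip.camera("top");save(cv2.resize(p[150:265,150:325],None,fx=4,fy=4,interpolation=cv2.INTER_CUBIC),"crop2.png")
cal=K("wrist");p,d=manip.camera("wrist");save(p,"w2.png")
hsv=cv2.cvtColor(p,cv2.COLOR_RGB2HSV)
m=cv2.inRange(hsv,(25,170,100),(34,255,255));uv=np.argwhere(m)[:,::-1];P=depthpts("wrist",d,uv,cal)
print(len(uv),np.percentile(P,[2,50,90,95,98],axis=0).round(1))
E
```

```text
{'clock': np.float64(5.98), 'q': array([-0.23,  0.23,  1.69, -0.  ,  1.22, -0.04]), 'tcp_pos': array([546.2 , -39.35, 121.46]), 'wrist_force': array([-2.03, -0.12,  0.63]), 'wrist_torque': array([-0.02,  0.55,  0.02]), 'grip_width': np.float64(14.04)} jaw yaw mod180 169.26673193516436
shift [-0.03342655  0.01818887  0.35133143] spin -11.96112198919406
936 [[538.1 -64.5 149. ]
 [543.7 -47.5 150.3]
 [547.8 -35.2 151. ]
 [548.8 -32.9 151.2]
 [549.6 -29.1 151.4]]
```

View pics/w2.png

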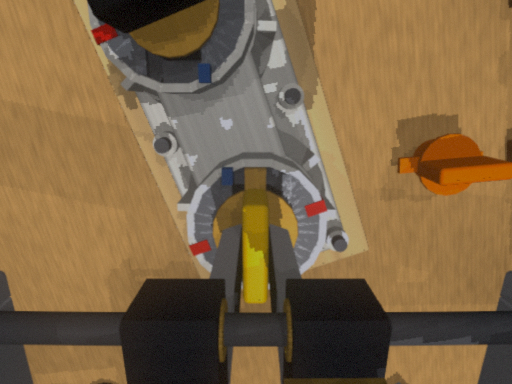

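The wrist view shows the handle at (255,250), across the red marks at (315,208) and (200,247). Its top is at z≈150, so the origin is near 83: it has dropped. Turning forward with a slight sink.

Emit:
{"api": "carry_out", "payload": {"commands": [{"hand": 1,"tx": 0,"ty": 0,"tz": 0,"spin": -0.7},{"hand": 1,"tx": 0,"ty": 0,"tz": 0,"spin": -1.4},{"hand": 1,"tx": 0,"ty": 0,"tz": 0,"spin": -2.1},{"hand": 1,"tx": 0,"ty": 0,"tz": 0,"spin": -2.8},{"hand": 1,"tx": 0,"ty": 0,"tz": 0,"spin": -3.5},{"hand": 1,"tx": 0,"ty": 0,"tz": -0.02,"spin": -4.2},{"hand": 1,"tx": 0,"ty": 0,"tz": -0.04,"spin": -4.9},{"hand": 1,"tx": 0,"ty": 0,"tz": -0.06,"spin": -5.6},{"hand": 1,"tx": 0,"ty": 0,"tz": -0.07,"spin": -6.3},{"hand": 1,"tx": 0,"ty": 0,"tz": -0.08,"spin": -7.0}]}}

```text
clock: 6.92
tcp_pos: [548.4, -40.2, 119.9]
orientation: [-0.615, 1.845, -1.851]
wrist_force: [1.2, -1.2, 1.8]
grip_width: 13.9
```

Emit:
{"api": "carry_out", "payload": {"commands": [{"hand": 1,"tx": 0,"ty": 0,"tz": -0.02,"spin": -0.5},{"hand": 1,"tx": 0,"ty": 0,"tz": -0.03,"spin": -1.0},{"hand": 1,"tx": 0,"ty": 0,"tz": -0.05,"spin": -1.5},{"hand": 1,"tx": 0,"ty": 0,"tz": -0.06,"spin": -2.0},{"hand": 1,"tx": 0,"ty": 0,"tz": -0.08,"spin": -2.5},{"hand": 1,"tx": 0,"ty": 0,"tz": -0.08,"spin": -3.0},{"hand": 1,"tx": 0,"ty": 0,"tz": -0.08,"spin": -3.5},{"hand": 1,"tx": 0,"ty": 0,"tz": -0.08,"spin": -4.0},{"hand": 1,"tx": 0,"ty": 0,"tz": -0.08,"spin": -4.5},{"hand": 1,"tx": 0,"ty": 0,"tz": -0.08,"spin": -4.7}]}}

```text
clock: 7.75
tcp_pos: [548.5, -39.7, 118.4]
orientation: [-0.162, 2.136, -2.139]
wrist_force: [-0.6, 1.1, 5.9]
grip_width: 13.7
```

```bash
python3 st.py
```

```text
{'clock': np.float64(7.75), 'q': array([-0.23,  0.24,  1.69,  0.  ,  1.2 ,  1.18]), 'tcp_pos': array([548.49, -39.65, 118.41]), 'wrist_force': array([-0.58,  1.07,  5.89]), 'wrist_torque': array([0.32, 0.28, 0.21]), 'grip_width': np.float64(13.68)} jaw yaw mod180 98.97005864920106
shift [-0.10951971  0.02833334  0.45289352] spin -0.24500977486684405
```

It sank 3.1 mm and the handle is at 9.0°, with the casing axis at about 9.4°. Releasing, then retreating.

Emit:
{"api": "carry_out", "payload": {"commands": [{"hand": 1,"tx": 0,"ty": 0,"tz": -0.04,"spin": 0},{"hand": 1,"tx": 0,"ty": 0,"tz": -0.04,"spin": 0},{"hand": 1,"tx": 0,"ty": 0,"tz": 0,"spin": 0},{"hand": -0.5,"tx": 0,"ty": 0,"tz": 0,"spin": 0},{"hand": -0.5,"tx": 0,"ty": 0,"tz": 0,"spin": 0},{"hand": -0.5,"tx": 0,"ty": 0,"tz": 0,"spin": 0},{"hand": -0.5,"tx": 0,"ty": 0,"tz": 0,"spin": 0},{"hand": -0.5,"tx": 0,"ty": 0,"tz": 0,"spin": 0},{"hand": -0.5,"tx": 0,"ty": 0,"tz": 0,"spin": 0},{"hand": -0.5,"tx": 0,"ty": 0,"tz": 0,"spin": 0}]}}

```text
clock: 8.58
tcp_pos: [546.0, -39.3, 115.8]
orientation: [-0.17, 2.139, -2.139]
wrist_force: [-0.1, 0.2, 0.7]
grip_width: 57.0
```

Emit:
{"api": "carry_out", "payload": {"commands": [{"hand": -0.5,"tx": 0,"ty": 0,"tz": 0.3,"spin": 0},{"hand": -0.5,"tx": 0,"ty": 0,"tz": 0.7,"spin": 0},{"hand": -0.5,"tx": 0,"ty": 0,"tz": 1.2,"spin": 0},{"hand": -0.5,"tx": 0,"ty": 0,"tz": 1.8,"spin": 0},{"hand": -0.5,"tx": 0,"ty": 0,"tz": 2.4,"spin": 0},{"hand": -0.5,"tx": 0,"ty": 0,"tz": 3,"spin": 0},{"hand": -0.5,"tx": -1,"ty": 0,"tz": 3,"spin": 0},{"hand": -0.5,"tx": -2,"ty": 0,"tz": 3,"spin": 0},{"hand": -0.5,"tx": -3,"ty": 0,"tz": 3,"spin": 0},{"hand": -0.5,"tx": -4,"ty": 0,"tz": 3,"spin": 0}]}}

```text
clock: 9.42
tcp_pos: [425.5, -39.4, 207.5]
orientation: [-0.168, 2.137, -2.139]
wrist_force: [-0.0, 0.1, 0.4]
grip_width: 70.9
```

```bash
python3 st.py
python3 - <<'E'
from h import *
cal=K("top");p,d=manip.camera("top");hsv=cv2.cvtColor(p,cv2.COLOR_RGB2HSV)
save(cv2.resize(p[150:265,150:325],None,fx=4,fy=4,interpolation=cv2.INTER_CUBIC),"crop3.png")
for n,m,z,(x0,x1,y0,y1) in(("yellow",cv2.inRange(hsv,(25,170,120),(34,255,255)),146,(245,295,170,230)),("black",cv2.inRange(hsv,(0,0,0),(180,255,60)),146,(180,212,190,235))):
    uv=np.argwhere(m)[:,::-1];uv=uv[(uv[:,0]>x0)&(uv[:,0]<x1)&(uv[:,1]>y0)&(uv[:,1]<y1)]
    P=depthpts("top",d,uv,cal);T=uv[abs(P[:,2]-z)<8];W=plane("top",T,z,cal)[:,:2].astype(np.float32)
    print(n,len(T),cv2.minAreaRect(W),np.median(P[abs(P[:,2]-z)<8,2]))
E
```

```text
{'clock': np.float64(9.42), 'q': array([-0.3 , -0.12,  1.88, -0.  ,  1.38,  1.12]), 'tcp_pos': array([425.49, -39.41, 207.53]), 'wrist_force': array([-0.04,  0.1 ,  0.42]), 'wrist_torque': array([ 0.04,  0.16, -0.04]), 'grip_width': np.float64(70.91)} jaw yaw mod180 99.08753876563694
shift [ 3.99044264  0.02019937 -2.51763007] spin -0.2645897942728273
yellow 195 ((547.2281494140625, -39.063262939453125), (55.011810302734375, 11.358894348144531), 8.990248680114746) 146.70937377716334
black 239 ((522.089111328125, 98.82011413574219), (55.95570755004883, 14.860407829284668), 8.621004104614258) 146.6180297018543
```

View pics/crop3.png

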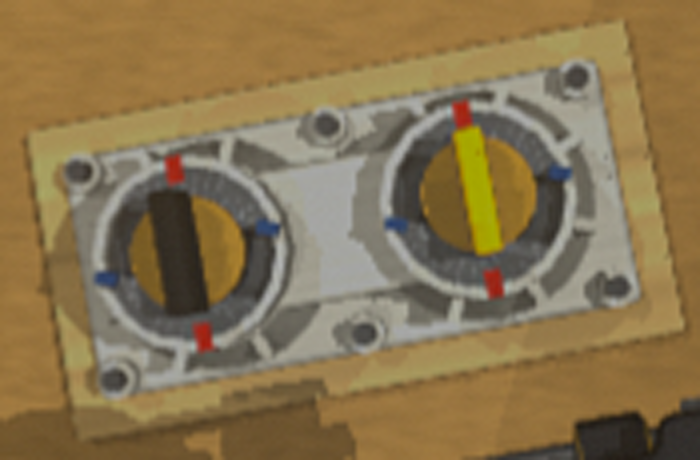

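The yellow handle, from (468,128) to (489,250), is in line with the red marks. Its top is at 146.7 mm, against 146.6 for the black plug that was already home. The black plug has not moved and the gripper is clear.

```bash
python3 -c "
from plant import manip
print(manip.hand_in())"
```

```text
the job is handed in; nothing more can be done
None
```

The yellow-handled plug is fully home, and I handed the job in at about 9.5 s; the hand-in reports no verdict. I gripped the handle and turned it back about 71° until the plug's weight came onto the wrist. Then I lowered it 12 mm into the starts, turned it forward about 70° while it sank 3 mm, let go and backed off.

- **Fully home:** the top of the yellow handle is at 146.7 mm, against 146.6 mm for the black plug, which was already home.
- **Lined up:** the handle is at 9.0°, and the red marks put the casing axis at about 9.4°.
- **Black plug:** its position and angle are unchanged from the first measurement, to about 0.2 mm.
- **Gripper:** it is open and clear of everything, with wrist force near 0 N.

No check failed. The top and wrist cameras differed by about 2 mm on where the plug was, which is within the calibration. One move call was refused because its rows were incomplete; nothing moved.

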